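# Set the thumbwheels of a bench load box and enter the code

## Robot

A 6-joint arm with a two-finger parallel gripper is mounted at the origin on the work surface. World frame = base frame: x ahead of the robot, y to its left, z up, the work surface at z = 0. Lengths are in m, angles in rad, forces in N, time in s.
With the tool pointing down it reaches from about 0.325 to 0.775 m from the base axis. Payload 9.3 kg.
Tool frame: the origin (TCP) lies at the very end of the fingers, on their centre line; the grasp point (between the pads) lies 19 mm behind it; x points along the fingers, y is the direction in which the jaws open and shut, and the axes are right-handed (so a half turn about x gives the same grasp; the last joint's range is limited). The gripper opens to 85 mm and grips with 20 to 120 N. Pads are 22 mm wide; open, the fingers measure 114 mm over their backs; the gripper's body (76 mm by 85 mm) begins 54 mm behind the grasp point. The pads swing forward as they close: fully open they stand 13 mm farther back than shut.
Start: joints at [0.954, 0.259, 0.021, 1.334, 0, 1.418], TCP at [0.246, 0.492, 0.208] pointing down, gripper open.
Joint ranges: [-3.04, 3.04], [-0.91, 1.82], [-1.04, 1.36], [-1.92, 1.95], [-1.52, 1.45], [-3.14, 3.14]. Speed limits (rad/s): [2.22, 2.22, 2.79, 3.14, 3.14, 3.14].

## Interface

Orientations are given as a rotation vector (axis times angle).
In Python, from cell import env, cams, workorder gives the robot as it stands.
- The arm moves only by the tool carry_out, never from a script. Its arguments are lists of equal length, an entry for each row: "offset": the shift along the world's x, y, z in mm, a list of three; "spin": the turn about the world's z in rad. A call has 1 to 20 rows; each row is the pose to reach, as a shift and turn from the pose commanded when the call began; what a row does not reach only later rows make up. A row lasts 1/10 s, in which the tool goes at most 50 mm and 8.59 degrees, less where a joint would pass 70% of its speed; a pose out of reach is approached as far as the arm can. A call with a gripper value outside its range is refused whole. "claw" is the opening, from 0 (shut) to 1 (fully open), set as the call begins (left out, the last holds). The fingers move at their own pace and stop on an object; the grip force is fixed at half the most. Time passes only in rows, so rows that repeat a pose let the fingers close. It gives the time, the measured TCP pose, the force and the opening at its end, in the units of the state.
- env.read_state(): the state, without advancing time (a new reading comes with each control period).
- cams.read_camera(name): name is "side" or "top" or "wrist"; returns a dict with "image" (384x512x3 uint8, red, green, blue), "fov_y" (degrees; the focal length in pixels is half the picture's height over the tangent of half this angle, whatever the lens; pixels are square), "cx", "cy" (the principal point, pixels), "R" (3x3) and "t" (3): a world point X has camera coordinates R X + t; the wrist camera has in their place "hand_eye" (4x4, takes a point from camera to tool coordinates, whose origin is the TCP and whose axes are the tool frame's). Camera axes: x right, y down, z forward; pixel columns grow to the right and rows downward; lengths in m; the calibration is good to about 2 mm. A picture is of the moment at which its call begins: read the wrist's pose just before it. There is no depth.
- workorder.job_done(): hands the job in, once; it reports no verdict.
The state is a dict: "time": time; "qpos": joint angles; "qvel": joint speeds; "tau": joint torques, N m; "tool_pos": TCP position; "tcp_rot": TCP orientation; "wrist_force": force on the tool from outside, world axes, zero at the start; "torque": the same for the moment, N m; "finger_gap": opening from 0.0 (shut) to 1.0 (fully open).
Only numpy, scipy, OpenCV 4.12 (cv2) and the standard library are available. Lean on these libraries where they do the work, as an engineer would, in place of code of your own. Each camera call takes 0.05 s, during which the arm holds its last target.

## Task

The load box on the electronics bench should read 5-7-2, left to right as seen from the robot. The middle wheel already stands on 7, so roll only the left wheel to 5 and the right wheel to 2 by fingertip, without disturbing the middle one, and only when both stand squarely at their index lines press the green enter button down and let it go. Never press on the box with more than 15 N, and leave the parts lying around it where they are.

Things in the scene. Friction and masses are not known exactly. Their poses are not given: they have to be found in the camera images.
- loadbox: Fixed grey instrument box, 160 (x) by 240 (y) by 70 mm high, three thumbwheels and a green button on its light top. Origin: centre of its underside; x away from the robot at yaw 0, y left, z up. At x = 0, by y: left wheel +65 mm, middle +25, right -15, button -85. Binding posts 13 mm high at x = -45 and +45, y = +105.
- left_top (a point): Nominal crest of the left wheel, 26 mm above its axle, 92 mm above the work surface; it does not move. The wheel is worn out of round: as it turns, the true crest rises and falls up to 2 mm about this point. The axle is sprung: it yields downward 1 mm per 4 N, 5 mm at most. Axes as the box's.
- mid_top (a point): Nominal crest of the middle wheel, 26 mm above its axle, 92 mm above the work surface; it does not move. The wheel is worn out of round: as it turns, the true crest rises and falls up to 2 mm about this point. The axle is sprung: it yields downward 1 mm per 4 N, 5 mm at most. Axes as the box's.
- right_top (a point): Nominal crest of the right wheel, 26 mm above its axle, 92 mm above the work surface; it does not move. The wheel is worn out of round: as it turns, the true crest rises and falls up to 2 mm about this point. The axle is sprung: it yields downward 1 mm per 4 N, 5 mm at most. Axes as the box's.
- wheel_left (a joint): Left thumbwheel. Dark wheel 52 mm across, 16 mm wide, axle along the box's y, rim marked 0 to 9. Value in rad: numeral d is on top, at the red index lines, at d x 0.6283; it grows as the wheel's top is pushed to the box's +x. Stops just before 0 and past 9, no clicks, stays where left. Driven by fingertip friction (coefficient about 1): 2.1 N along the rim overcomes its drag.
- wheel_mid (a joint): Middle thumbwheel, same make and scale as the left one. Numerals of all three sit on patches in the resistor colour code: 0 black, 1 brown, 2 red, 3 orange, 4 yellow, 5 green, 6 blue, 7 violet, 8 grey, 9 white. It starts on 7 (4.398) and must stay there.
- wheel_right (a joint): Right thumbwheel, same make and scale as the left one.
- enter (a joint): Travel of the green enter button, m: 0 up, 0.008 fully down on a hard stop, springs back; about 1 N per mm, 8 N fully down. It registers from half its travel.
- enter_top (a point): Centre of the green button's top face (24 mm across), which moves with it. Pressed along -z.
- heatsink: Loose aluminium heatsink, 80 x 90 x 42 mm high, fins up, beside the box. Origin: centre of its underside. Bystander.
- toroid: Loose copper ring core, 84 mm across, 36 mm high, lying flat beside the box. Origin: centre of its underside. Bystander.
- amp_board: Loose green circuit board on standoffs, 100 x 80 mm, up to 33 mm high, beyond the box. Origin: centre of its underside. Bystander.

How it is judged:
By the outcome, as a careful person would: the job done as asked, in the order asked, and still so for the second after the job is handed in, with the robot touching nothing.
It also fails if it takes over 72 s, if anything falls off the work surface, if the arm or the gripper's body presses on something with over 40 N, if the wrist force passes 120 N, or if a joint passes its speed limit or range.

## Working session

There is one attempt and no reset: what is moved stays moved. The work goes in short steps, Python scripts to look and compute and a tool call to move; the robot and the scene stay as the last step left them, time stands still between calls to the robot, and variables do not carry over. Pictures are saved under pics/ and viewed, and the job is handed in when it is done.

Besides the shell and the picture viewer there is one more tool, called after ">>>" as name(argument=value, ...) on one line, values as JSON. carry_out: Moves the arm, as the interface text tells. Its arguments: {"type":"object","properties":{"offset":{"type":"array"},"spin":{"type":"array"},"claw":{"type":"number"}},"required":["offset","spin"]}

```bash
mkdir -p pics; ls; cat > h.py <<'E'
import numpy as np,cv2
from cell import env,cams,workorder
from scipy.spatial.transform import Rotation as Rn
def K(c):
    f=c["image"].shape[0]/2/np.tan(np.radians(c["fov_y"])/2); return f,c["cx"],c["cy"]
def save(c,n): cv2.imwrite(f"pics/{n}.png",c["image"][:,:,::-1])
def proj(c,X):
    f,cx,cy=K(c); p=np.array(c["R"])@np.array(X)+np.array(c["t"]); return cx+f*p[0]/p[2],cy+f*p[1]/p[2]
def back(c,u,v,z):
    f,cx,cy=K(c); R=np.array(c["R"]);t=np.array(c["t"]); d=R.T@np.array([(u-cx)/f,(v-cy)/f,1]); o=-R.T@t
    return o+d*(z-o[2])/d[2]
E
python3 - <<'E'
from h import *
s=env.read_state();print({k:np.round(v,4) for k,v in s.items()})
for n in ["side","top","wrist"]:
    c=cams.read_camera(n);save(c,n+"0");print(n,{k:(np.round(v,3).tolist()) for k,v in c.items() if k!="image"})
E
```

```text
pics
{'time': np.float64(0.0), 'qpos': array([ 0.9544,  0.2592,  0.0207,  1.3337, -0.    ,  1.4182]), 'qvel': array([-0.0002, -0.0011,  0.0006,  0.0002,  0.0021,  0.0016]), 'tau': array([ 8.00000e-04, -5.55643e+01,  3.44534e+01,  1.35000e-02,
       -1.00000e-04, -0.00000e+00]), 'tool_pos': array([0.2459, 0.4916, 0.2079]), 'tcp_rot': array([ 0.3627,  1.5405, -0.3647]), 'wrist_force': array([ 0.2257,  0.9129, -0.4666]), 'torque': array([ 0.0493, -0.0338,  0.0216]), 'finger_gap': np.float64(1.0022)}
side {'fov_y': 46.481, 'cx': 253.996, 'cy': 195.853, 'R': [[0.955, -0.297, -0.013], [-0.19, -0.574, -0.797], [0.229, 0.763, -0.604]], 't': [-0.586, 0.204, 1.011]}
top {'fov_y': 45.66, 'cx': 249.056, 'cy': 197.351, 'R': [[0.013, -1.0, -0.011], [-0.993, -0.012, -0.117], [0.117, 0.012, -0.993]], 't': [0.033, 0.644, 0.938]}
wrist {'fov_y': 64.673, 'cx': 259.272, 'cy': 192.593, 'hand_eye': [[0.0, -0.27, 0.963, -0.166], [1.0, -0.001, -0.0, 0.001], [0.001, 0.963, 0.27, -0.068], [0.0, 0.0, 0.0, 1.0]]}
```

View pics/side0.png

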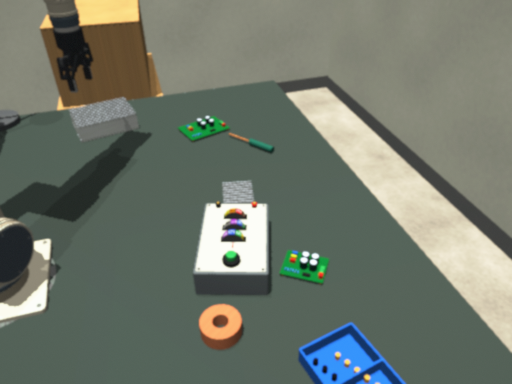

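View pics/top0.png

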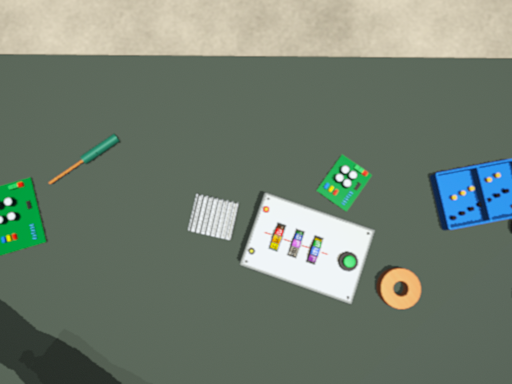

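View pics/wrist0.png

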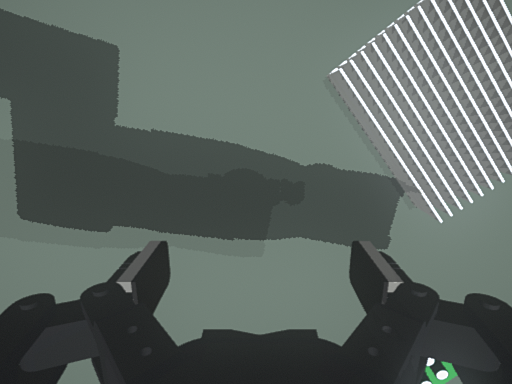

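```bash
python3 - <<'E'
from h import *
c=cams.read_camera("top")
im=c["image"][180:320,225:390,::-1];cv2.imwrite("pics/top1.png",cv2.resize(im,None,fx=4.5,fy=4.2 and 4.5,interpolation=cv2.INTER_CUBIC)[:600])
im=c["image"][215:275,260:335,::-1];cv2.imwrite("pics/top2.png",cv2.resize(im,None,fx=10,fy=10,interpolation=cv2.INTER_CUBIC))
c=cams.read_camera("side")
im=c["image"][195:295,190:280,::-1];cv2.imwrite("pics/side1.png",cv2.resize(im,None,fx=6,fy=6,interpolation=cv2.INTER_CUBIC))
E
```

```text
(no output)
```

View pics/top1.png

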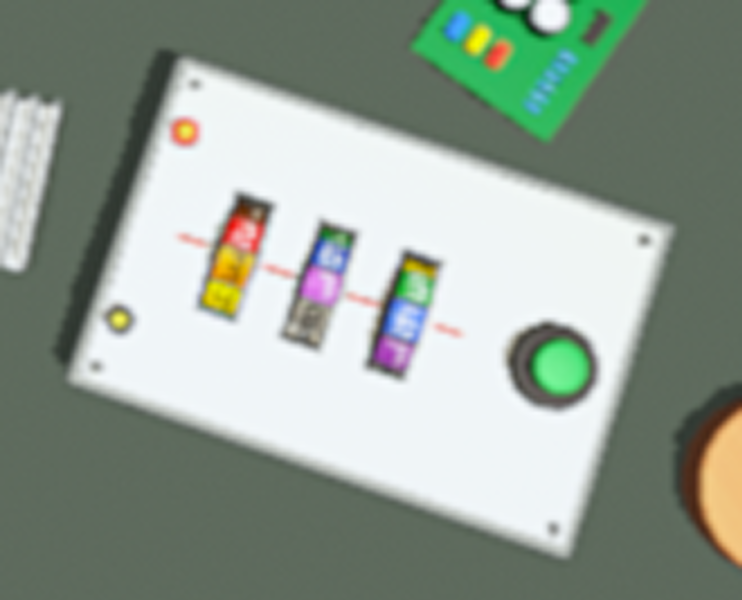

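View pics/top2.png

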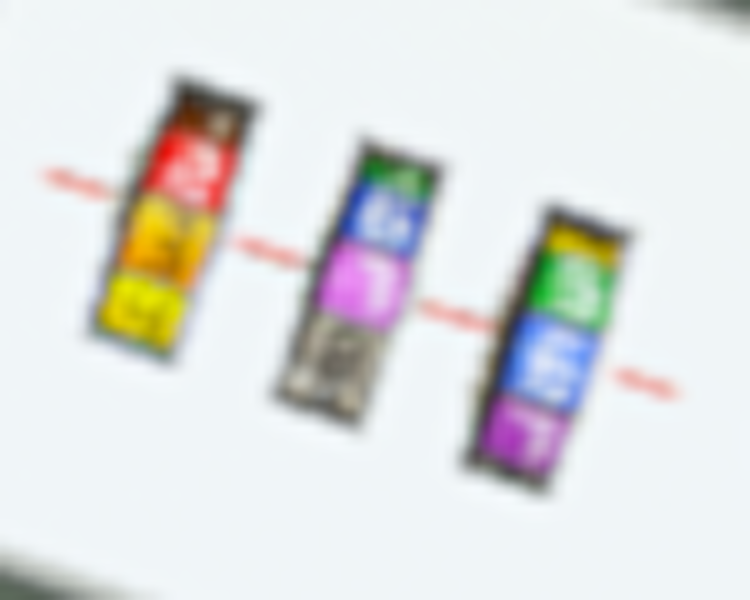

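View pics/side1.png

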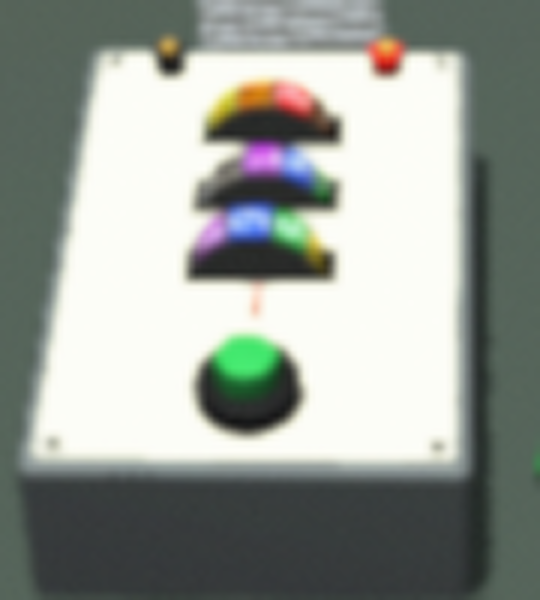

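```bash
python3 - <<'E'
from h import *
c=cams.read_camera("top")
P=[(180,58),(672,228),(568,555),(72,380)]
Q=np.array([back(c,225+(u+.5)/4.5-.5,180+(v+.5)/4.5-.5,0.07)[:2] for u,v in P])
L=np.array([(.08,.12),(.08,-.12),(-.08,-.12),(-.08,.12)])
print(Q, np.linalg.norm(Q-np.roll(Q,1,0),axis=1))
U,S,V=np.linalg.svd((L).T@(Q-Q.mean(0)));R=(U@V).T
print(Q.mean(0),np.arctan2(R[1,0],R[0,0]), Q-(Q.mean(0)+L@R.T))
s=env.read_state();print(Rn.from_rotvec(s["tcp_rot"]).as_matrix())
for n,l in dict(left=(0,.065,.092),mid=(0,.025,.092),right=(0,-.015,.092),btn=(0,-.085,.09)).items():
  w=R@l[:2]+Q.mean(0);print(n,w,proj(c,[*w,l[2]]))
E
```

```text
[[ 0.65020912  0.00896358]
 [ 0.57490734 -0.21528859]
 [ 0.42851159 -0.16622673]
 [ 0.50287911  0.05643839]] [0.15479014 0.23655738 0.15439813 0.2347558 ]
[ 0.53912679 -0.07902834] -0.3214456167863447 [[-0.00273266 -0.00058656]
 [-0.0022092   0.00286839]
 [ 0.00319979  0.00138009]
 [ 0.00174208 -0.00366191]]
[[-2.77426681e-04  4.47301011e-01  8.94383435e-01]
 [-3.58616655e-04  8.94383367e-01 -4.47301089e-01]
 [-9.99999897e-01 -4.44834052e-04 -8.77162166e-05]]
left [ 0.55966279 -0.01735766] (np.float64(277.622452282462), np.float64(236.1652260155007))
mid [ 0.54702525 -0.05530885] (np.float64(296.6240774641939), np.float64(242.7621525355516))
right [ 0.53438771 -0.09326004] (np.float64(315.7076202210048), np.float64(249.38751895052349))
btn [ 0.51227202 -0.15967461] (np.float64(349.0939820834395), np.float64(261.0295418409303))
```

>>> carry_out(offset=[[8, -16, 0], [24, -48, 0], [48, -95, -5], [75, -148, -10], [102, -202, -15], [129, -255, -20], [156, -309, -25], [183, -362, -30], [208, -412, -34], [230, -455, -38], [248, -490, -38], [262, -518, -38], [270, -534, -38], [272, -538, -38], [272, -538, -38], [272, -538, -38]], spin=[0, 0.02, 0.04, 0.06, 0.08, 0.1, 0.12, 0.142, 0.142, 0.142, 0.142, 0.142, 0.142, 0.142, 0.142, 0.142], claw=0)

```text
time: 1.9
tool_pos: [0.5172, -0.0457, 0.1705]
tcp_rot: [0.253, 1.557, -0.252]
wrist_force: [0.0, 0.2, 0.2]
finger_gap: 0.001
```

```bash
cat >> h.py <<'E'
def wr():
    s=env.read_state(); c=cams.read_camera("wrist")
    A=np.eye(4);A[:3,:3]=Rn.from_rotvec(s["tcp_rot"]).as_matrix();A[:3,3]=s["tool_pos"]
    T=np.linalg.inv(A@np.array(c["hand_eye"]));c["R"]=T[:3,:3];c["t"]=T[:3,3];return s,c
E
python3 - <<'E'
from h import *
s,c=wr();print({k:np.round(v,4) for k,v in s.items()})
im=cv2.resize(c["image"][:,:,::-1],None,fx=1.5,fy=1.5,interpolation=cv2.INTER_CUBIC);cv2.imwrite("pics/w1.png",im)
E
```

```text
{'time': np.float64(1.9), 'qpos': array([-2.5000e-01,  2.2110e-01, -1.2690e-01,  1.2234e+00,  2.0000e-04,
        7.1900e-02]), 'qvel': array([ 0.0223, -0.0105, -0.0039,  0.001 , -0.0003,  0.0005]), 'tau': array([-1.37070e+00, -5.06429e+01,  3.39059e+01, -9.58000e-02,
       -4.95000e-02, -3.06000e-02]), 'tool_pos': array([ 0.5172, -0.0457,  0.1705]), 'tcp_rot': array([ 0.2529,  1.5567, -0.2524]), 'wrist_force': array([0.0308, 0.2187, 0.1716]), 'torque': array([-0.0041,  0.0532, -0.0062]), 'finger_gap': np.float64(0.0008)}
```

View pics/w1.png

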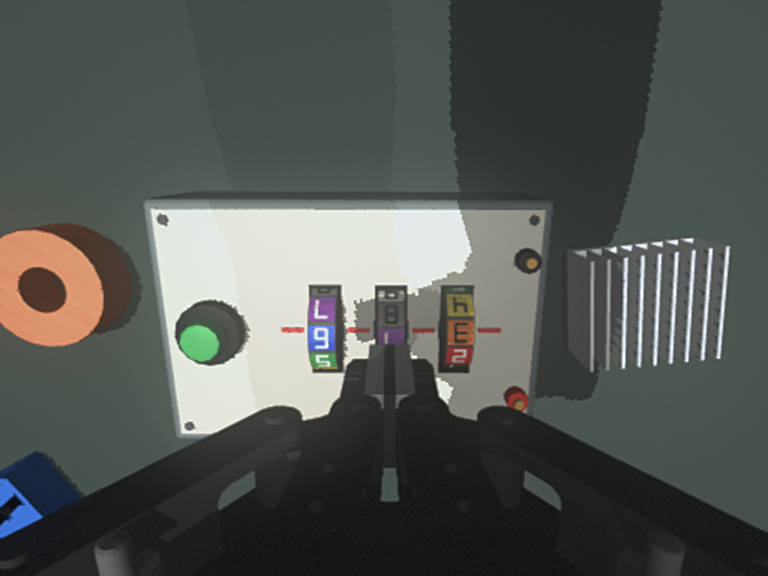

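```bash
python3 - <<'E'
from h import *
s,c=wr()
im=cv2.resize(c["image"][180:260,180:345,::-1],None,fx=4.8,fy=4.8,interpolation=cv2.INTER_CUBIC);cv2.imwrite("pics/w2.png",im)
im=cv2.resize(c["image"][125:300,90:375,::-1],None,fx=2.8,fy=2.8,interpolation=cv2.INTER_CUBIC);cv2.imwrite("pics/w3.png",im)
E
```

```text
(no output)
```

View pics/w2.png

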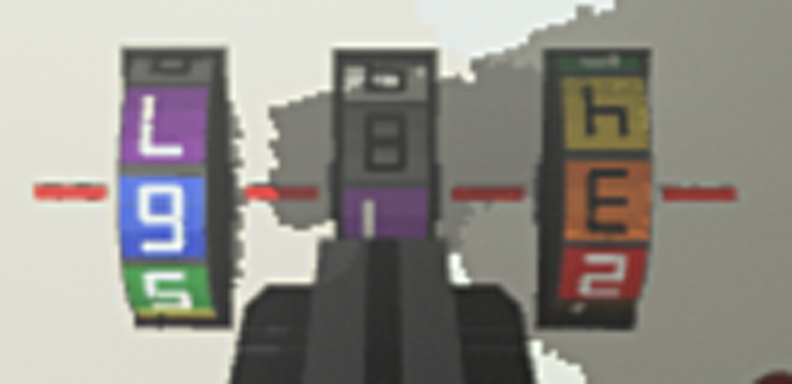

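View pics/w3.png

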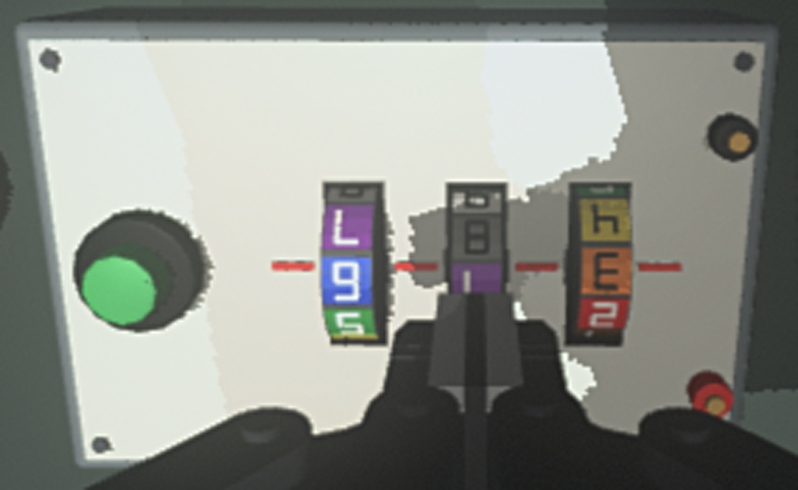

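```bash
cat >> h.py <<'E'
def fit(c,pts,loc,z=0.07):
    Q=np.array([back(c,u,v,z)[:2] for u,v in pts]);L=np.array(loc)
    U,S,V=np.linalg.svd((L-L.mean(0)).T@(Q-Q.mean(0)));R=(U@V).T
    o=Q.mean(0)-R@L.mean(0);return o,R,Q-(o+L@R.T)
E
python3 - <<'E'
from h import *
s,c=wr()
P=[(180+(u+.5)/4.8-.5,180+(v+.5)/4.8-.5) for u,v in [(70,192),(281,193),(488,193),(700,194)]]
o,R,r=fit(c,P,[(0,-.035),(0,.005),(0,.045),(0,.085)])
print(s["tool_pos"],o,np.arctan2(R[1,0],R[0,0]),r)
def w(l): return np.r_[R@l[:2]+o,l[2]]
for n,l in dict(left=(0,.065,.092),mid=(0,.025,.092),right=(0,-.015,.092),btn=(0,-.085,.09),post=(-.045,.105,.083),corn=(-.08,.12,.07),corn2=(-.08,-.12,.07),c3=(.08,-.12,.07),slot=(.026,.065,.07),slotm=(-.026,.065,.07)).items():
  X=w(np.array(l));p=proj(c,X);print(n,X.round(4),'w3',((p[0]-90)*2.8,(p[1]-125)*2.8),'w2',((p[0]-180)*4.8,(p[1]-180)*4.8))
# wheel angle readings: numeral boundaries predicted
f=lambda y,a:proj(c,w(np.array([.026*np.sin(a),y,.066+.026*np.cos(a)])))
for y in (.065,-.015):
  print(y,[(round(a,2),round((f(y,a)[1]-180)*4.8)) for a in np.arange(-1.2,1.21,.1)])
E
```

```text
[ 0.51739544 -0.04507116  0.17078229] [ 0.54114536 -0.07799598] -0.32436884032054375 [[-4.74013753e-04 -1.34485291e-03]
 [-2.25134301e-05 -2.60652485e-04]
 [-1.16121638e-05  1.58237291e-04]
 [ 5.08139347e-04  1.44726811e-03]]
left [ 0.5619 -0.0164  0.092 ] w3 (np.float64(604.6134807674507), np.float64(291.1919692638385)) w2 (np.float64(604.4802527442013), np.float64(235.1862330237231))
mid [ 0.5491 -0.0543  0.092 ] w3 (np.float64(475.4451244441217), np.float64(290.82498177027816)) w2 (np.float64(383.04878476135156), np.float64(234.55711160619114))
right [ 0.5364 -0.0922  0.092 ] w3 (np.float64(346.2503388387123), np.float64(290.45791918699575)) w2 (np.float64(161.57200943779253), np.float64(233.92786146342135))
btn [ 0.5141 -0.1586  0.09  ] w3 (np.float64(122.66991777014245), np.float64(287.34996153677844)) w2 (np.float64(-221.7087123940415), np.float64(228.59993406304875))
post [0.532  0.0359 0.083 ] w3 (np.float64(737.7069986167608), np.float64(143.20045808720118)) w2 (np.float64(832.6405690573043), np.float64(-18.513500421940808))
corn [0.5036 0.0612 0.07  ] w3 (np.float64(783.490
[... 1304 characters left out ...]
0.9), 315), (np.float64(1.0), 317), (np.float64(1.1), 318), (np.float64(1.2), 318)]
-0.015 [(np.float64(-1.2), 79), (np.float64(-1.1), 88), (np.float64(-1.0), 99), (np.float64(-0.9), 110), (np.float64(-0.8), 122), (np.float64(-0.7), 135), (np.float64(-0.6), 149), (np.float64(-0.5), 163), (np.float64(-0.4), 177), (np.float64(-0.3), 192), (np.float64(-0.2), 206), (np.float64(-0.1), 220), (np.float64(0.0), 234), (np.float64(0.1), 247), (np.float64(0.2), 259), (np.float64(0.3), 271), (np.float64(0.4), 281), (np.float64(0.5), 290), (np.float64(0.6), 298), (np.float64(0.7), 304), (np.float64(0.8), 310), (np.float64(0.9), 313), (np.float64(1.0), 316), (np.float64(1.1), 317), (np.float64(1.2), 316)]
```

```bash
python3 - <<'E'
from h import *
s,c=wr()
A=Rn.from_rotvec(s["tcp_rot"]).as_matrix()
for x in (0,-.01,-.019,-.03):
  for z in (-.011,-.008,0,.011): print(x,z,np.round(proj(c,s["tool_pos"]+A@[x,0,z])),end=' ')
  print()
cv2.imwrite("pics/w4.png",cv2.resize(c["image"][205:290,205:315,::-1],None,fx=7,fy=7,interpolation=cv2.INTER_CUBIC))
E
```

```text
0 -0.011 [258. 211.] 0 -0.008 [258. 215.] 0 0 [258. 228.] 0 0.011 [258. 245.] 
-0.01 -0.011 [258. 217.] -0.01 -0.008 [258. 222.] -0.01 0 [258. 235.] -0.01 0.011 [258. 253.] 
-0.019 -0.011 [258. 223.] -0.019 -0.008 [258. 228.] -0.019 0 [258. 242.] -0.019 0.011 [258. 261.] 
-0.03 -0.011 [258. 231.] -0.03 -0.008 [258. 237.] -0.03 0 [258. 252.] -0.03 0.011 [258. 272.]
```

View pics/w4.png

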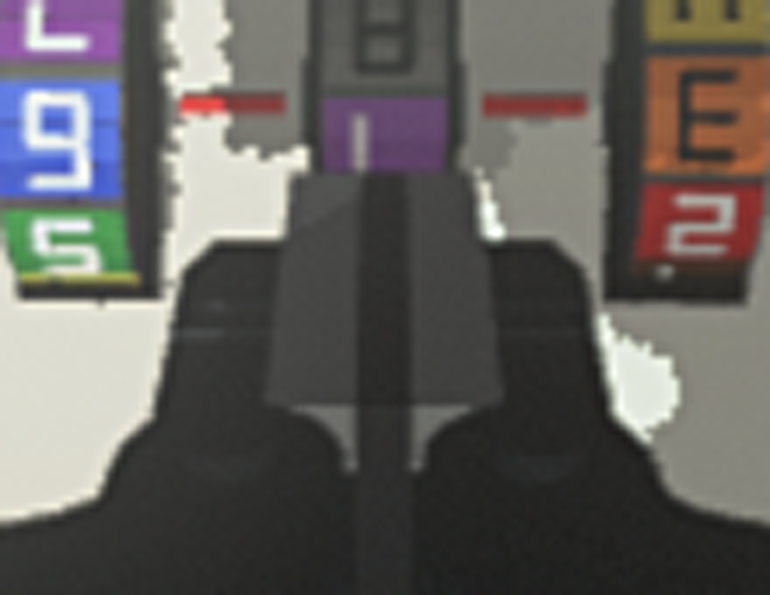

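```bash
python3 - <<'E'
from h import *
s=env.read_state();A=Rn.from_rotvec(s["tcp_rot"]).as_matrix()
for n,b in (("side",(130,300,170,310)),("top",(180,300,220,360))):
  c=cams.read_camera(n);r0,r1,c0,c1=b
  im=cv2.resize(c["image"][r0:r1,c0:c1,::-1],None,fx=5 if n=="top" else 3.5,fy=5 if n=="top" else 3.5,interpolation=cv2.INTER_CUBIC);k=5 if n=="top" else 3.5
  for x in (0,-.03):
   for z in (-.011,.011):
    p=proj(c,s["tool_pos"]+A@[x,0,z]);q=(int((p[0]-c0+.5)*k),int((p[1]-r0+.5)*k));cv2.circle(im,q,2,(0,0,255),-1)
  cv2.imwrite(f"pics/{n}5.png",im)
E
```

```text
(no output)
```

View pics/side5.png

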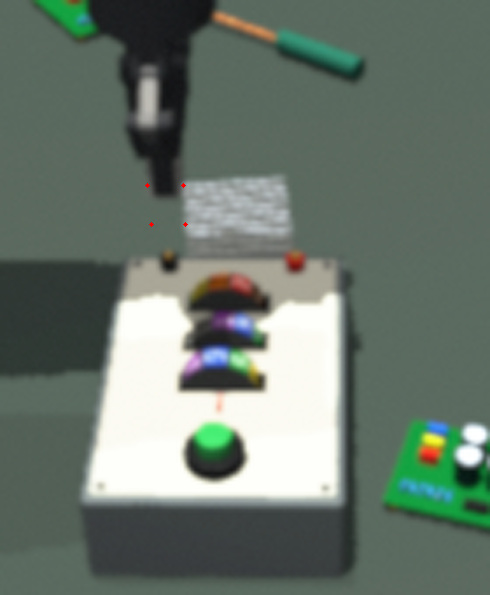

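View pics/top5.png

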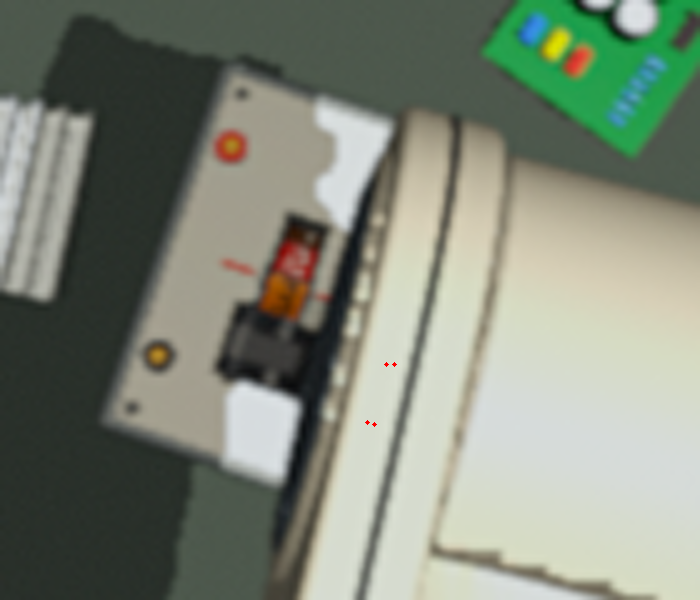

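>>> carry_out(offset=[[10, 8, 0], [25, 21, 0], [34, 29, -10], [37, 31, -25], [37.5, 31.5, -45], [37.5, 31.5, -60], [37.5, 31.5, -69], [37.5, 31.5, -72], [37.5, 31.5, -72], [37.5, 31.5, -72]], spin=[0, 0, 0, 0, 0, 0, 0, 0, 0, 0])

```text
time: 3.2
tool_pos: [0.556, -0.0146, 0.0991]
tcp_rot: [0.252, 1.555, -0.252]
wrist_force: [-0.2, -0.4, 0.7]
finger_gap: 0.003
```

```bash
python3 - <<'E'
from h import *
s=env.read_state();print(s["tool_pos"],s["wrist_force"])
c=cams.read_camera("side");r0,r1,c0,c1=180,270,190,290
cv2.imwrite("pics/side6.png",cv2.resize(c["image"][r0:r1,c0:c1,::-1],None,fx=6,fy=6,interpolation=cv2.INTER_CUBIC))
s,c=wr();cv2.imwrite("pics/w6.png",c["image"][:,:,::-1])
E
```

```text
[ 0.55597937 -0.0146248   0.09906127] [-0.21649233 -0.41436481  0.68295392]
```

View pics/side6.png

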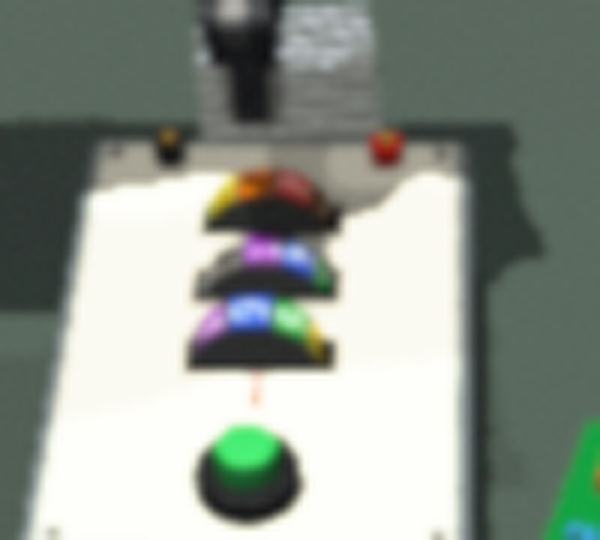

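View pics/w6.png

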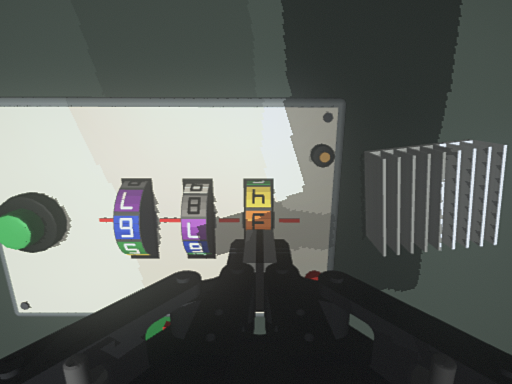

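>>> carry_out(offset=[[0, 0, -3], [0, 0, -5], [0, 0, -6.5], [0, 0, -6.5]], spin=[0, 0, 0, 0])

```text
time: 3.7
tool_pos: [0.5554, -0.0146, 0.0917]
tcp_rot: [0.253, 1.556, -0.253]
wrist_force: [-0.7, 0.4, 0.3]
finger_gap: -0.002
```

>>> carry_out(offset=[[0, 0, -1], [0, 0, -2]], spin=[0, 0])

```text
time: 3.9
tool_pos: [0.5556, -0.0146, 0.09]
tcp_rot: [0.253, 1.556, -0.253]
wrist_force: [-0.2, 0.2, 0.5]
finger_gap: 0.002
```

>>> carry_out(offset=[[0, 0, -1], [0, 0, -2]], spin=[0, 0])

```text
time: 4.1
tool_pos: [0.5556, -0.0146, 0.0879]
tcp_rot: [0.253, 1.556, -0.253]
wrist_force: [0.1, -0.1, -0.3]
finger_gap: -0.0
```

>>> carry_out(offset=[[0, 0, 0], [0, 0, 0]], spin=[0, 0])

```text
time: 4.3
tool_pos: [0.5555, -0.0146, 0.088]
tcp_rot: [0.253, 1.556, -0.253]
wrist_force: [0.5, 0.4, -1.2]
finger_gap: -0.001
```

>>> carry_out(offset=[[0, 0, -1.5], [0, 0, -3], [0, 0, -3]], spin=[0, 0, 0])

```text
time: 4.6
tool_pos: [0.5554, -0.0146, 0.0847]
tcp_rot: [0.253, 1.556, -0.253]
wrist_force: [-0.7, 0.3, -0.2]
finger_gap: 0.001
```

>>> carry_out(offset=[[0, 0, -1.5], [0, 0, -3], [0, 0, -3]], spin=[0, 0, 0])

```text
time: 4.9
tool_pos: [0.5554, -0.0146, 0.0817]
tcp_rot: [0.253, 1.556, -0.253]
wrist_force: [0.1, 0.0, -0.1]
finger_gap: 0.0
```

```bash
python3 - <<'E'
from h import *
s=env.read_state();print(s["tool_pos"],s["wrist_force"])
c=cams.read_camera("side");r0,r1,c0,c1=180,270,190,290
cv2.imwrite("pics/side7.png",cv2.resize(c["image"][r0:r1,c0:c1,::-1],None,fx=6,fy=6,interpolation=cv2.INTER_CUBIC))
s,c=wr();cv2.imwrite("pics/w7.png",cv2.resize(c["image"][150:300,150:350,::-1],None,fx=4,fy=4))
E
```

```text
[ 0.55541896 -0.01459335  0.08174515] [ 0.1168852   0.00150855 -0.10391454]
```

View pics/side7.png

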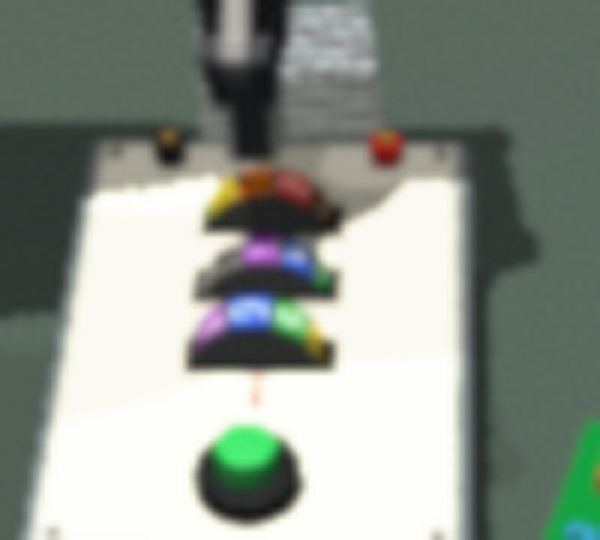

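View pics/w7.png

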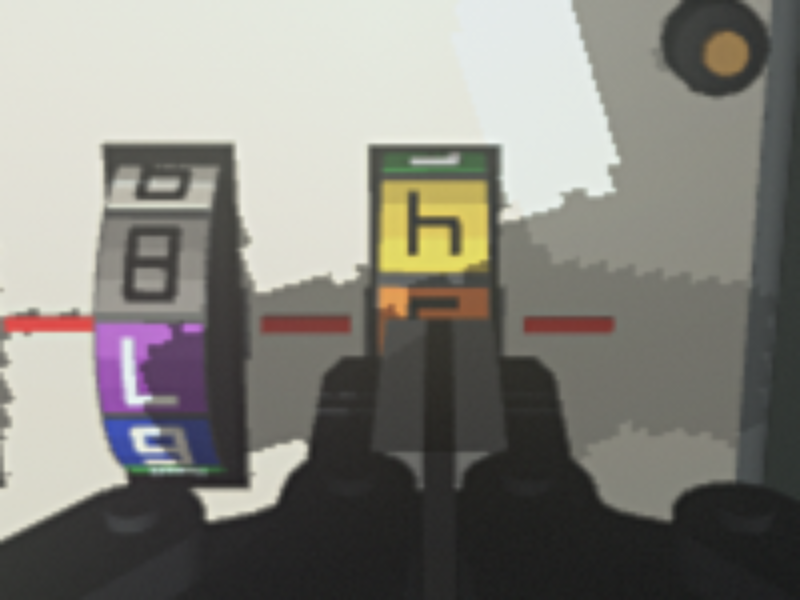

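>>> carry_out(offset=[[0, 0, -2], [0, 0, -4], [0, 0, -4]], spin=[0, 0, 0])

```text
time: 5.3
tool_pos: [0.5554, -0.0146, 0.0776]
tcp_rot: [0.253, 1.556, -0.253]
wrist_force: [0.6, 0.7, 0.3]
finger_gap: 0.001
```

>>> carry_out(offset=[[0, 0, -1], [0, 0, -2], [0, 0, -2]], spin=[0, 0, 0])

```text
time: 5.6
tool_pos: [0.5555, -0.0146, 0.0758]
tcp_rot: [0.253, 1.556, -0.253]
wrist_force: [0.9, 0.4, 0.3]
finger_gap: -0.001
```

>>> carry_out(offset=[[0, 0, -1], [0, 0, -2], [0, 0, -2]], spin=[0, 0, 0])

```text
time: 5.9
tool_pos: [0.5555, -0.0146, 0.0738]
tcp_rot: [0.253, 1.556, -0.253]
wrist_force: [-0.3, -0.3, 0.5]
finger_gap: -0.001
```

>>> carry_out(offset=[[0, 0, -1], [0, 0, -2], [0, 0, -2]], spin=[0, 0, 0])

```text
time: 6.2
tool_pos: [0.5555, -0.0146, 0.0718]
tcp_rot: [0.253, 1.556, -0.253]
wrist_force: [-0.3, 0.7, -0.1]
finger_gap: 0.0
```

>>> carry_out(offset=[[0, 0, -0.5], [0, 0, -1], [0, 0, -1]], spin=[0, 0, 0])

```text
time: 6.5
tool_pos: [0.5555, -0.0146, 0.0709]
tcp_rot: [0.253, 1.556, -0.253]
wrist_force: [-0.3, -0.6, -0.1]
finger_gap: 0.001
```

```bash
python3 - <<'E'
from h import *
c=cams.read_camera("side");r0,r1,c0,c1=180,270,190,290
cv2.imwrite("pics/side8.png",cv2.resize(c["image"][r0:r1,c0:c1,::-1],None,fx=6,fy=6,interpolation=cv2.INTER_CUBIC))
s,c=wr();cv2.imwrite("pics/w8.png",cv2.resize(c["image"][150:300,150:350,::-1],None,fx=4,fy=4))
E
```

```text
(no output)
```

View pics/side8.png

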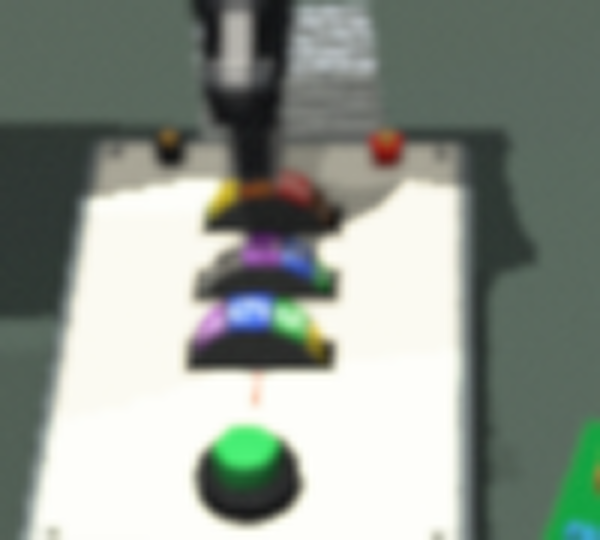

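View pics/w8.png

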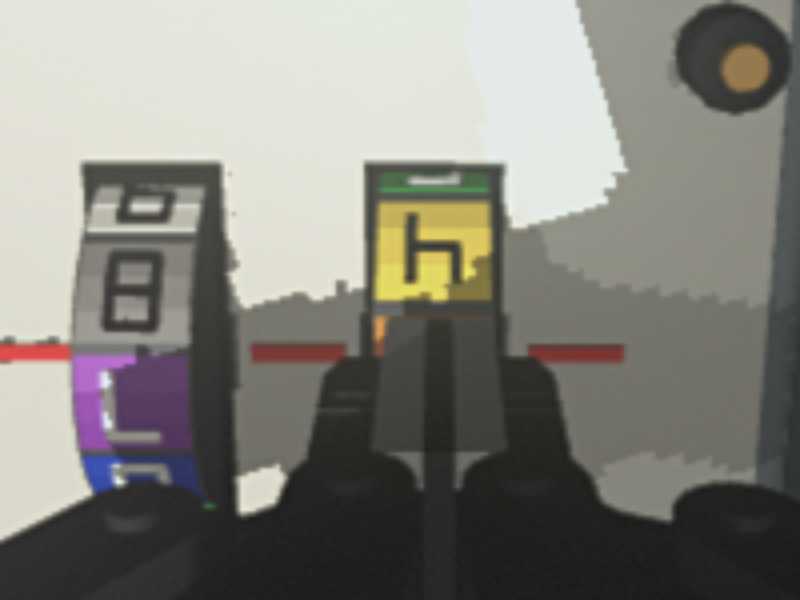

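>>> carry_out(offset=[[0, 0, -0.5], [0, 0, -1], [0, 0, -1]], spin=[0, 0, 0])

```text
time: 6.9
tool_pos: [0.5555, -0.0146, 0.0699]
tcp_rot: [0.253, 1.556, -0.253]
wrist_force: [0.5, -0.7, 1.0]
finger_gap: 0.003
```

>>> carry_out(offset=[[0, 0, -0.5], [0, 0, -1], [0, 0, -1]], spin=[0, 0, 0])

```text
time: 7.2
tool_pos: [0.5555, -0.0146, 0.0689]
tcp_rot: [0.253, 1.556, -0.253]
wrist_force: [0.1, -0.1, -0.1]
finger_gap: 0.002
```

>>> carry_out(offset=[[0, 0, -0.5], [0, 0, -1], [0, 0, -1]], spin=[0, 0, 0])

```text
time: 7.5
tool_pos: [0.5556, -0.0146, 0.0681]
tcp_rot: [0.253, 1.556, -0.253]
wrist_force: [-0.9, 0.3, 2.1]
finger_gap: -0.004
```

>>> carry_out(offset=[[0, 0, -0.5], [0, 0, -1], [0, 0, -1]], spin=[0, 0, 0])

```text
time: 7.8
tool_pos: [0.5556, -0.0146, 0.0673]
tcp_rot: [0.253, 1.556, -0.252]
wrist_force: [-2.5, 0.3, 5.4]
finger_gap: -0.0
```

>>> carry_out(offset=[[1.5, -0.5, 0], [3, -1, 0], [4.7, -1.6, 0], [5.7, -1.9, 0]], spin=[0, 0, 0, 0])

```text
time: 8.2
tool_pos: [0.5612, -0.0165, 0.0674]
tcp_rot: [0.253, 1.556, -0.253]
wrist_force: [-3.0, 1.2, 7.9]
finger_gap: 0.003
```

>>> carry_out(offset=[[1.5, -0.5, 0.2], [3, -1, 0.4], [4.7, -1.6, 0.5], [5.7, -1.9, 0.5], [5.7, -1.9, 0.5]], spin=[0, 0, 0, 0, 0])

```text
time: 8.7
tool_pos: [0.5671, -0.0184, 0.0679]
tcp_rot: [0.252, 1.556, -0.253]
wrist_force: [-2.2, 1.0, 6.7]
finger_gap: 0.002
```

```bash
python3 - <<'E'
from h import *
s,c=wr();cv2.imwrite("pics/w9.png",cv2.resize(c["image"][150:300,150:350,::-1],None,fx=4,fy=4));print(s["wrist_force"])
E
```

```text
[-2.20336724  0.97773015  6.66573916]
```

View pics/w9.png

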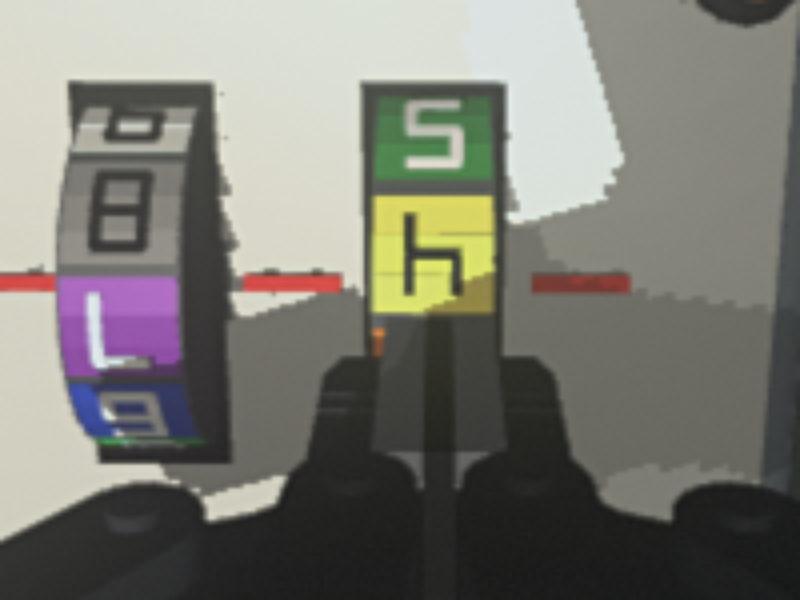

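>>> carry_out(offset=[[0, 0, 3], [0, 0, 8], [-6, 2, 8], [-12.3, 4.1, 8], [-12.3, 4.1, 5], [-12.3, 4.1, 3], [-12.3, 4.1, 1.5], [-12.3, 4.1, 1.5]], spin=[0, 0, 0, 0, 0, 0, 0, 0])

```text
time: 9.55
tool_pos: [0.5545, -0.0142, 0.0688]
tcp_rot: [0.253, 1.557, -0.252]
wrist_force: [-2.5, 0.7, 3.7]
finger_gap: 0.002
```

>>> carry_out(offset=[[0, 0, -0.5], [0, 0, -1], [0, 0, -1]], spin=[0, 0, 0])

```text
time: 9.85
tool_pos: [0.5547, -0.0143, 0.0682]
tcp_rot: [0.253, 1.556, -0.252]
wrist_force: [-2.2, 1.7, 5.5]
finger_gap: 0.002
```

>>> carry_out(offset=[[1.5, -0.5, 0], [3, -1, 0], [4.7, -1.6, 0], [6.2, -2.1, 0]], spin=[0, 0, 0, 0])

```text
time: 10.25
tool_pos: [0.5611, -0.0165, 0.0684]
tcp_rot: [0.252, 1.555, -0.253]
wrist_force: [-1.8, 0.9, 6.5]
finger_gap: -0.002
```

>>> carry_out(offset=[[1.5, -0.5, 0], [3, -1, 0.1], [4.7, -1.6, 0.2], [6.2, -2.1, 0.3], [6.2, -2.1, 0.3]], spin=[0, 0, 0, 0, 0])

```text
time: 10.75
tool_pos: [0.5676, -0.0186, 0.0688]
tcp_rot: [0.253, 1.555, -0.253]
wrist_force: [-0.9, 1.0, 6.5]
finger_gap: 0.001
```

>>> carry_out(offset=[[0, 0, 3], [0, 0, 8], [-6, 2, 8], [-12.3, 4.1, 8], [-12.3, 4.1, 5], [-12.3, 4.1, 3], [-12.3, 4.1, 2], [-12.3, 4.1, 2]], spin=[0, 0, 0, 0, 0, 0, 0, 0])

```text
time: 11.55
tool_pos: [0.5546, -0.0143, 0.0701]
tcp_rot: [0.253, 1.557, -0.252]
wrist_force: [-1.3, 1.6, 0.7]
finger_gap: -0.001
```

```bash
python3 - <<'E'
from h import *
s,c=wr();cv2.imwrite("pics/w10.png",cv2.resize(c["image"][150:300,150:350,::-1],None,fx=4,fy=4));print(s["wrist_force"])
E
```

```text
[-1.31945199  1.56021022  0.70727106]
```

View pics/w10.png

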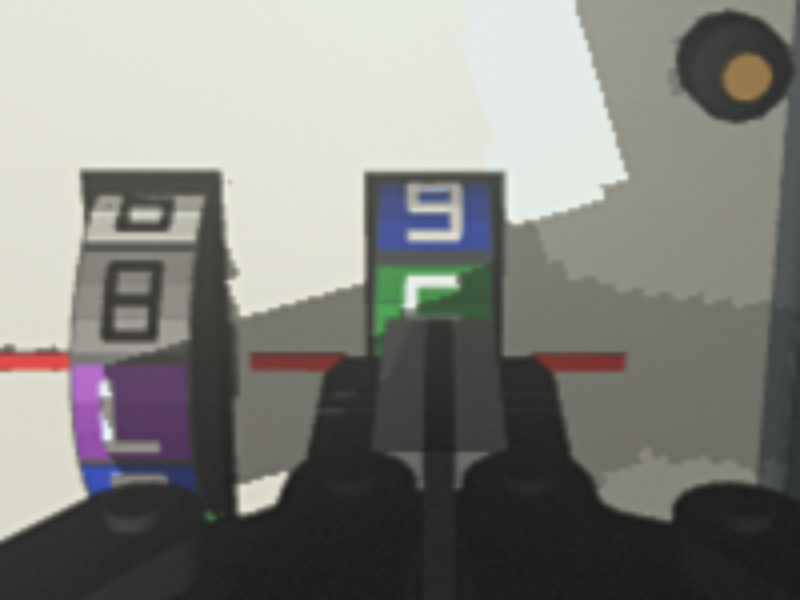

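>>> carry_out(offset=[[0, 0, -1], [0, 0, -2], [0, 0, -2.5], [0, 0, -2.5]], spin=[0, 0, 0, 0])

```text
time: 12.0
tool_pos: [0.5551, -0.0145, 0.0684]
tcp_rot: [0.252, 1.555, -0.253]
wrist_force: [-2.2, 0.4, 6.5]
finger_gap: -0.001
```

>>> carry_out(offset=[[1.5, -0.5, 0], [3, -1, 0], [4.7, -1.6, 0], [6.2, -2.1, 0]], spin=[0, 0, 0, 0])

```text
time: 12.4
tool_pos: [0.5614, -0.0166, 0.0685]
tcp_rot: [0.252, 1.555, -0.253]
wrist_force: [-2.9, 1.2, 7.9]
finger_gap: 0.0
```

>>> carry_out(offset=[[1.5, -0.5, 0.1], [3, -1, 0.3], [4.5, -1.5, 0.4], [5.2, -1.8, 0.4], [5.2, -1.8, 0.4]], spin=[0, 0, 0, 0, 0])

```text
time: 12.9
tool_pos: [0.5668, -0.0184, 0.0689]
tcp_rot: [0.253, 1.554, -0.253]
wrist_force: [-1.5, -0.2, 8.5]
finger_gap: 0.002
```

>>> carry_out(offset=[[0, 0, 4], [0, 0, 15], [0, -4, 30], [10, -15, 45], [20, -30, 50], [26, -38, 50], [26, -38, 50], [26, -38, 50]], spin=[0, 0, 0, 0, 0, 0, 0, 0])

```text
time: 13.7
tool_pos: [0.5916, -0.0561, 0.1176]
tcp_rot: [0.253, 1.557, -0.253]
wrist_force: [-0.4, -0.4, 0.6]
finger_gap: -0.002
```

```bash
cat >> h.py <<'E'
def crop(c,n,r0,r1,c0,c1,k): cv2.imwrite(f"pics/{n}.png",cv2.resize(c["image"][r0:r1,c0:c1,::-1],None,fx=k,fy=k,interpolation=cv2.INTER_CUBIC))
E
python3 - <<'E'
from h import *
s,c=wr();print(s["tool_pos"],s["wrist_force"])
cv2.imwrite("pics/w11.png",c["image"][:,:,::-1])
E
```

```text
[ 0.59156    -0.05608172  0.11755675] [-0.37469745 -0.4116102   0.59292466]
```

View pics/w11.png

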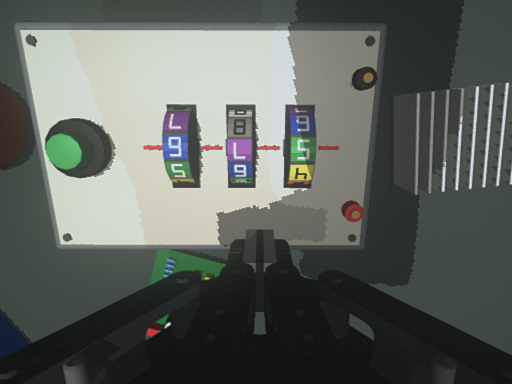

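```bash
python3 - <<'E'
from h import *
s,c=wr()
crop(c,"w12",95,195,140,345,3.9)
E
```

```text
(no output)
```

View pics/w12.png

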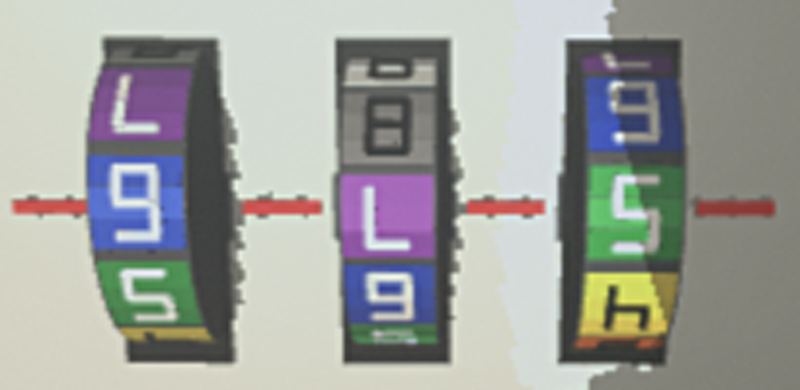

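```bash
cat > ang.py <<'E'
from h import *
from scipy.optimize import brentq
def run(s,c,r0,c0,k,line,obs,scr=None):
    un=lambda u,v:(c0+(u+.5)/k-.5,r0+(v+.5)/k-.5)
    o,R,r=fit(c,[un(*p) for p in line],[(0,-.035),(0,.005),(0,.045),(0,.085)])
    print("origin",o.round(4),"yaw",round(np.arctan2(R[1,0],R[0,0]),4))
    for y,rows in obs.items():
        def row(a,rad):
            X=np.array([rad*np.sin(a),y,.066+rad*np.cos(a)]);p=proj(c,np.r_[R@X[:2]+o,X[2]]);return (p[1]-r0+.5)*k-.5
        for rad in (.025,.026,.027):
            print(y,rad,[round(brentq(lambda a:row(a,rad)-v,-1.2,1.0),3) for v in rows])
E
python3 - <<'E'
from ang import *
s,c=wr()
run(s,c,95,140,3.9,[(50,207),(282,207),(505,207),(735,207)],{.065:(158,265,76),.025:(170,260,90),-.015:(150,254,72)})
E
```

```text
origin [ 0.5406 -0.0782] yaw -0.3224
0.065 0.025 [-0.425, 0.286, -1.164]
0.065 0.026 [-0.411, 0.267, -1.086]
0.065 0.027 [-0.399, 0.249, -1.023]
0.025 0.025 [-0.345, 0.249, -0.981]
0.025 0.026 [-0.335, 0.232, -0.929]
0.025 0.027 [-0.326, 0.217, -0.884]Traceback (most recent call last):
  File "<stdin>", line 3, in <module>
  File "ang.py", line 11, in run
    print(y,rad,[round(brentq(lambda a:row(a,rad)-v,-1.2,1.0),3) for v in rows])
                       ~~~~~~^^^^^^^^^^^^^^^^^^^^^^^^^^^^^^^^
    r = _zeros._brentq(f, a, b, xtol, rtol, maxiter, args, full_output, disp)
ValueError: f(a) and f(b) must have different signs
```

>>> carry_out(offset=[[-8, -6, 0], [-24, -19, 0], [-40, -31, 0], [-48, -38, 0], [-49, -38.5, -10], [-49, -38.5, -24], [-49, -38.5, -36], [-49, -38.5, -42], [-49, -38.5, -44], [-49, -38.5, -44]], spin=[0, 0, 0, 0, 0, 0, 0, 0, 0, 0])

```text
time: 14.85
tool_pos: [0.5432, -0.0946, 0.0739]
tcp_rot: [0.252, 1.557, -0.252]
wrist_force: [0.2, -0.7, 0.1]
finger_gap: 0.0
```

>>> carry_out(offset=[[0, 0, -1], [0, 0, -2], [0, 0, -2]], spin=[0, 0, 0])

```text
time: 15.15
tool_pos: [0.5432, -0.0948, 0.0723]
tcp_rot: [0.252, 1.556, -0.253]
wrist_force: [-0.9, -0.6, 0.2]
finger_gap: 0.005
```

>>> carry_out(offset=[[0, 0, -0.5], [0, 0, -1], [0, 0, -1]], spin=[0, 0, 0])

```text
time: 15.45
tool_pos: [0.5431, -0.0948, 0.0712]
tcp_rot: [0.253, 1.556, -0.253]
wrist_force: [0.1, 0.1, 0.2]
finger_gap: 0.001
```

>>> carry_out(offset=[[0, 0, -0.5], [0, 0, -1], [0, 0, -1]], spin=[0, 0, 0])

```text
time: 15.75
tool_pos: [0.5432, -0.0948, 0.0702]
tcp_rot: [0.253, 1.556, -0.253]
wrist_force: [-0.3, 0.2, 1.0]
finger_gap: -0.0
```

>>> carry_out(offset=[[0, 0, -0.5], [0, 0, -1], [0, 0, -1.5], [0, 0, -1.5]], spin=[0, 0, 0, 0])

```text
time: 16.15
tool_pos: [0.5432, -0.0948, 0.0689]
tcp_rot: [0.253, 1.556, -0.253]
wrist_force: [-0.9, -0.0, 3.6]
finger_gap: 0.002
```

>>> carry_out(offset=[[0, 0, -0.5], [0, 0, -1], [-1.5, 0.5, -1], [-3, 1, -1], [-4.5, 1.5, -1]], spin=[0, 0, 0, 0, 0])

```text
time: 16.65
tool_pos: [0.5398, -0.0937, 0.0685]
tcp_rot: [0.252, 1.553, -0.253]
wrist_force: [1.3, -0.5, 7.7]
finger_gap: 0.002
```

>>> carry_out(offset=[[-1.5, 0.5, 0.1], [-3, 1, 0.2], [-4.5, 1.5, 0.2], [-6, 2, 0.2]], spin=[0, 0, 0, 0])

```text
time: 17.05
tool_pos: [0.5336, -0.0916, 0.0685]
tcp_rot: [0.252, 1.554, -0.253]
wrist_force: [1.9, -0.3, 5.4]
finger_gap: 0.002
```

```bash
python3 - <<'E'
from h import *
s,c=wr();print(s["tool_pos"],s["wrist_force"])
crop(c,"w13",140,290,150,350,4)
E
```

```text
[ 0.53361514 -0.09161447  0.06851719] [ 1.89957048 -0.25089557  5.41942785]
```

View pics/w13.png

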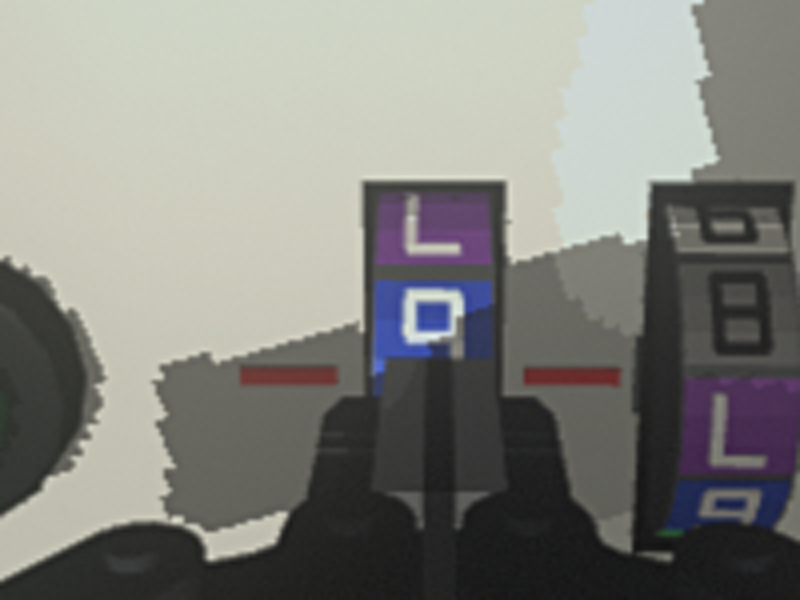

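>>> carry_out(offset=[[-1.5, 0.5, -0.1], [-3, 1, -0.2], [-4.5, 1.5, -0.3], [-4.5, 1.5, -0.3]], spin=[0, 0, 0, 0])

```text
time: 17.5
tool_pos: [0.5287, -0.09, 0.0681]
tcp_rot: [0.252, 1.554, -0.253]
wrist_force: [1.1, 0.3, 4.4]
finger_gap: 0.003
```

>>> carry_out(offset=[[0, 0, 4], [0, 0, 8], [7, -2.3, 8], [14.2, -4.8, 8], [14.2, -4.8, 5], [14.2, -4.8, 2.5], [14.2, -4.8, 1], [14.2, -4.8, 1]], spin=[0, 0, 0, 0, 0, 0, 0, 0])

```text
time: 18.3
tool_pos: [0.5424, -0.0947, 0.0685]
tcp_rot: [0.253, 1.556, -0.253]
wrist_force: [0.6, -0.2, 3.3]
finger_gap: -0.001
```

>>> carry_out(offset=[[0, 0, -0.4], [0, 0, -0.8], [-1.5, 0.5, -0.8], [-3, 1, -0.8], [-4.5, 1.5, -0.8], [-6, 2, -0.8]], spin=[0, 0, 0, 0, 0, 0])

```text
time: 18.9
tool_pos: [0.5363, -0.0926, 0.0679]
tcp_rot: [0.253, 1.556, -0.253]
wrist_force: [0.8, -1.0, 4.1]
finger_gap: 0.001
```

>>> carry_out(offset=[[-1.5, 0.5, -0.1], [-3, 1, -0.2], [-4.5, 1.5, -0.3], [-4.5, 1.5, -0.3]], spin=[0, 0, 0, 0])

```text
time: 19.3
tool_pos: [0.5315, -0.091, 0.0674]
tcp_rot: [0.253, 1.556, -0.253]
wrist_force: [0.6, -0.2, 4.1]
finger_gap: 0.001
```

>>> carry_out(offset=[[-1.5, 0.5, -0.3], [-3, 1, -0.5], [-4, 1.3, -0.7], [-4, 1.3, -0.7]], spin=[0, 0, 0, 0])

```text
time: 19.7
tool_pos: [0.5277, -0.0897, 0.0669]
tcp_rot: [0.253, 1.556, -0.252]
wrist_force: [1.4, -1.1, 5.1]
finger_gap: 0.0
```

```bash
python3 - <<'E'
from h import *
s,c=wr();print(s["tool_pos"],s["wrist_force"])
crop(c,"w14",140,290,150,350,4)
E
```

```text
[ 0.52773869 -0.08972408  0.06688291] [ 1.36441136 -1.14591841  5.11548182]
```

View pics/w14.png

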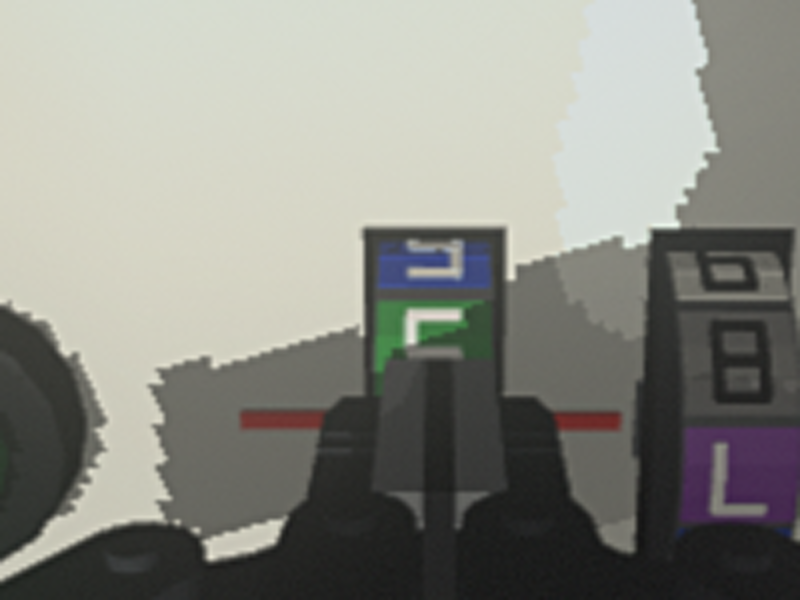

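>>> carry_out(offset=[[0, 0, 4], [0, 0, 8], [8, -2.7, 8], [15.2, -5.1, 8], [15.2, -5.1, 5], [15.2, -5.1, 2.5], [15.2, -5.1, 1], [15.2, -5.1, 1]], spin=[0, 0, 0, 0, 0, 0, 0, 0])

```text
time: 20.55
tool_pos: [0.543, -0.0949, 0.0676]
tcp_rot: [0.253, 1.556, -0.253]
wrist_force: [0.8, -0.5, 2.2]
finger_gap: 0.003
```

>>> carry_out(offset=[[0, 0, -0.5], [0, 0, -1], [0, 0, -1]], spin=[0, 0, 0])

```text
time: 20.85
tool_pos: [0.543, -0.0949, 0.067]
tcp_rot: [0.252, 1.556, -0.253]
wrist_force: [-0.6, 1.1, 4.0]
finger_gap: 0.003
```

>>> carry_out(offset=[[0, 0, -0.4], [-1.5, 0.5, -0.6], [-3, 1, -0.7], [-4.5, 1.5, -0.7], [-6, 2, -0.7]], spin=[0, 0, 0, 0, 0])

```text
time: 21.35
tool_pos: [0.5379, -0.0932, 0.0666]
tcp_rot: [0.252, 1.554, -0.253]
wrist_force: [2.4, 0.3, 4.8]
finger_gap: 0.003
```

>>> carry_out(offset=[[-1.5, 0.5, -0.1], [-3, 1, -0.2], [-4.5, 1.5, -0.3], [-4.5, 1.5, -0.3]], spin=[0, 0, 0, 0])

```text
time: 21.75
tool_pos: [0.5329, -0.0915, 0.0661]
tcp_rot: [0.252, 1.555, -0.253]
wrist_force: [0.4, -0.9, 5.4]
finger_gap: 0.004
```

>>> carry_out(offset=[[-1.5, 0.5, 0], [-3, 1, 0], [-4.5, 1.5, 0], [-4.5, 1.5, 0]], spin=[0, 0, 0, 0])

```text
time: 22.15
tool_pos: [0.5281, -0.0899, 0.0659]
tcp_rot: [0.252, 1.556, -0.253]
wrist_force: [2.0, -0.4, 5.2]
finger_gap: 0.005
```

>>> carry_out(offset=[[0, 0, 4], [0, 0, 8], [8, -2.7, 8], [14.2, -4.8, 8], [14.2, -4.8, 5], [14.2, -4.8, 2.5], [14.2, -4.8, 1], [14.2, -4.8, 1]], spin=[0, 0, 0, 0, 0, 0, 0, 0])

```text
time: 22.95
tool_pos: [0.5421, -0.0947, 0.0667]
tcp_rot: [0.252, 1.556, -0.253]
wrist_force: [-0.1, -0.5, 2.1]
finger_gap: -0.001
```

```bash
python3 - <<'E'
from h import *
s,c=wr();print(s["tool_pos"],s["wrist_force"])
crop(c,"w15",140,290,150,350,4)
E
```

```text
[ 0.54214149 -0.09467515  0.06666981] [-0.1282079  -0.54518312  2.0629463 ]
```

View pics/w15.png

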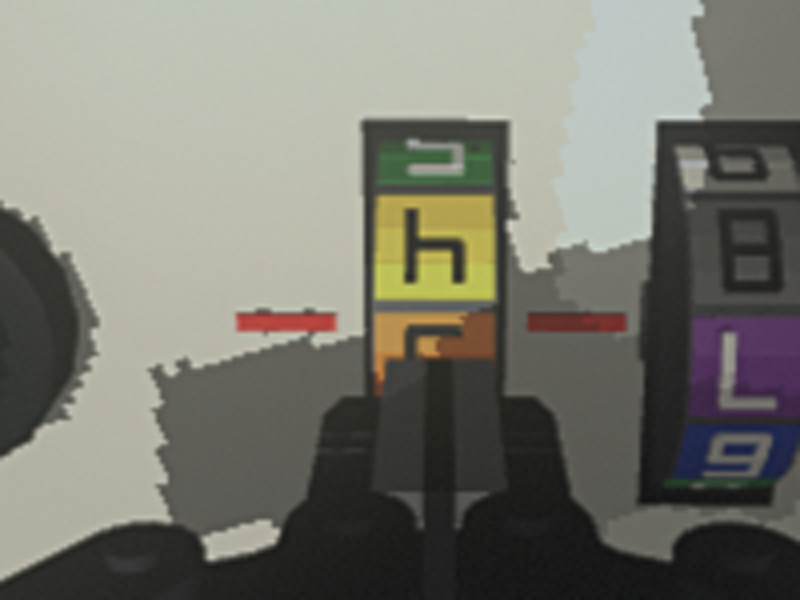

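>>> carry_out(offset=[[0, 0, -0.4], [0, 0, -0.8], [-1.5, 0.5, -0.8], [-3, 1, -0.8], [-4.5, 1.5, -0.8], [-6, 2, -0.8]], spin=[0, 0, 0, 0, 0, 0])

```text
time: 23.6
tool_pos: [0.5363, -0.0927, 0.0662]
tcp_rot: [0.252, 1.555, -0.253]
wrist_force: [0.6, -0.2, 3.3]
finger_gap: 0.002
```

>>> carry_out(offset=[[-1.5, 0.5, 0], [-3, 1, 0], [-4.5, 1.5, 0], [-4.5, 1.5, 0]], spin=[0, 0, 0, 0])

```text
time: 24.0
tool_pos: [0.5315, -0.0911, 0.066]
tcp_rot: [0.253, 1.556, -0.253]
wrist_force: [0.7, -0.5, 3.4]
finger_gap: 0.0
```

Now 4 mm more, then lift to the viewing pose.

>>> carry_out(offset=[[0, 0, -0.4], [-1.5, 0.5, -0.4], [-3, 1, -0.4], [-4, 1.3, -0.4], [-4, 1.3, -0.4]], spin=[0, 0, 0, 0, 0])

```text
time: 24.5
tool_pos: [0.5277, -0.0899, 0.0656]
tcp_rot: [0.253, 1.556, -0.253]
wrist_force: [1.5, 0.5, 4.3]
finger_gap: 0.005
```

>>> carry_out(offset=[[0, 0, 4], [0, 0, 15], [4, 1, 30], [20, 10, 45], [40, 20, 51], [58, 30, 51], [64, 34, 51], [64, 34, 51], [64, 34, 51]], spin=[0, 0, 0, 0, 0, 0, 0, 0, 0])

```text
time: 25.4
tool_pos: [0.5908, -0.056, 0.1163]
tcp_rot: [0.252, 1.557, -0.253]
wrist_force: [-0.5, -0.3, -0.5]
finger_gap: 0.003
```

```bash
python3 - <<'E'
from h import *
s,c=wr();print(s["tool_pos"],s["wrist_force"])
crop(c,"w16",95,195,140,345,3.9)
E
```

```text
[ 0.59084236 -0.0559744   0.11634059] [-0.51991731 -0.28942876 -0.52297948]
```

View pics/w16.png

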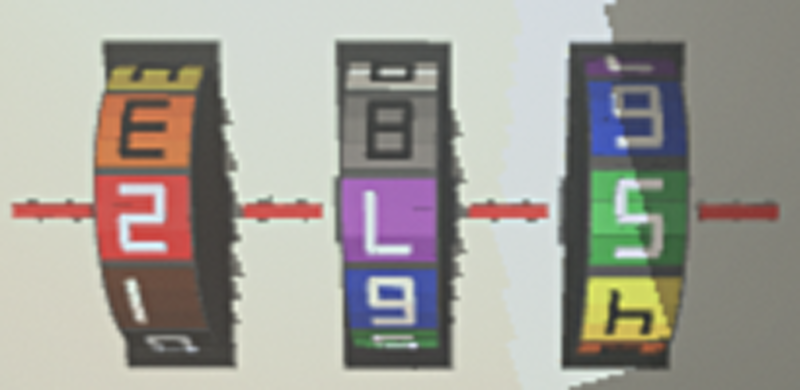

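```bash
python3 - <<'E'
from h import *
from scipy.optimize import least_squares,brentq
s,c=wr()
im=np.mean([c["image"].astype(float)]+[cams.read_camera("wrist")["image"].astype(float) for _ in range(3)],axis=0)
k=3.9
o,R,r=fit(c,[(140+(u+.5)/k-.5,95+(211.5+.5)/k-.5) for u in (50,282,507,738)],[(0,-.035),(0,.005),(0,.045),(0,.085)])
# line row subpixel
red=im[:,:,0]-im[:,:,1]
print("linerows",[(round((red[145:153,a:b].clip(0).mean(1)*np.arange(145,153)).sum()/red[145:153,a:b].clip(0).mean(1).sum(),2)) for a,b in((146,160),(205,220),(262,278),(322,337))],(211.5+.5)/k-.5+95)
for n,(u0,u1) in dict(right=(98,110),rightb=(170,188),mid=(348,362),midb=(415,430),left=(594,606),leftb=(672,684)).items():
    a=int(140+u0/k);b=int(np.ceil(140+u1/k))
    print(n,a,b,im[126:172,a:b].mean(1).mean(1).round().astype(int).tolist())
print(o)
E
```

```text
linerows [np.float64(148.19), np.float64(148.33), np.float64(148.44), np.float64(148.57)] 148.85897435897436
right 165 169 [134, 133, 131, 131, 132, 135, 136, 135, 137, 139, 136, 108, 98, 107, 122, 123, 122, 122, 122, 123, 123, 123, 123, 123, 122, 122, 121, 119, 117, 116, 118, 120, 124, 125, 123, 114, 115, 115, 123, 126, 132, 141, 147, 155, 161, 173]
rightb 183 189 [134, 136, 136, 136, 132, 137, 138, 136, 136, 136, 136, 109, 98, 105, 121, 121, 121, 122, 122, 122, 121, 120, 122, 124, 124, 124, 124, 122, 119, 118, 117, 118, 120, 118, 116, 101, 91, 83, 83, 83, 83, 83, 83, 80, 80, 80]
mid 229 233 [130, 130, 130, 130, 127, 132, 136, 137, 137, 137, 137, 122, 102, 104, 133, 152, 153, 152, 151, 152, 152, 152, 154, 153, 153, 153, 153, 153, 152, 136, 129, 129, 129, 129, 130, 117, 93, 91, 105, 106, 106, 105, 105, 100, 99, 99]
midb 246 251 [126, 127, 127, 127, 124, 129, 133, 134, 134, 136, 137, 125, 102, 103, 133, 151, 152, 151, 151, 152, 151, 147, 153, 154, 153, 153, 153, 153, 151, 136, 130, 131, 131, 131, 131, 117, 94, 92, 105, 107, 112, 116, 115, 115, 113, 114]
left 292 296 [110, 113, 114, 114, 114, 114, 115, 112, 100, 99, 100, 103, 114, 122, 123, 123, 123, 124, 125, 121, 113, 132, 135, 135, 134, 133, 133, 133, 110, 113, 115, 115, 114, 114, 114, 114, 103, 94, 90, 110, 174, 180, 178, 178, 178, 177]
leftb 312 316 [73, 74, 74, 74, 74, 74, 74, 74, 68, 66, 67, 68, 73, 78, 78, 78, 78, 78, 78, 78, 77, 83, 84, 83, 83, 83, 83, 83, 76, 73, 74, 74, 74, 74, 75, 76, 72, 68, 68, 76, 104, 108, 105, 107, 109, 108]
[ 0.54057238 -0.07851445]
```

```bash
python3 - <<'E'
from h import *
s,c=wr();ct=cams.read_camera("top")
def cen(c,b):
    im=c["image"].astype(int);m=(im[:,:,1]>im[:,:,0]+60)&(im[:,:,1]>im[:,:,2]+40);r0,r1,c0,c1=b;v,u=np.nonzero(m[r0:r1,c0:c1]);return u.mean()+c0,v.mean()+r0,len(u)
p=cen(c,(120,185,30,115));print(p)
for z in (.07,.08,.085,.09,.095,.1): print(z,back(c,p[0],p[1],z)[:2].round(4),back(ct,349.4,261.3,z)[:2].round(4))
E
```

```text
(np.float64(62.81589958158996), np.float64(151.6192468619247), 956)
0.07 [ 0.5112 -0.1739] [ 0.5114 -0.1644]
0.08 [ 0.5119 -0.1673] [ 0.5116 -0.1623]
0.085 [ 0.5123 -0.1641] [ 0.5117 -0.1613]
0.09 [ 0.5127 -0.1608] [ 0.5117 -0.1603]
0.095 [ 0.513  -0.1575] [ 0.5118 -0.1592]
0.1 [ 0.5134 -0.1542] [ 0.5119 -0.1582]
```

>>> carry_out(offset=[[-6, -8, 0], [-22, -29, 0], [-42, -56, 0], [-60, -80, 0], [-73, -97, 0], [-77.5, -103, 0], [-78, -103.5, -8], [-78, -103.5, -22], [-78, -103.5, -34], [-78, -103.5, -40], [-78, -103.5, -40]], spin=[0, 0, 0, 0, 0, 0, 0, 0, 0, 0, 0])

```text
time: 26.85
tool_pos: [0.5134, -0.1587, 0.0754]
tcp_rot: [0.253, 1.558, -0.251]
wrist_force: [-0.1, 0.0, -0.2]
finger_gap: 0.004
```

>>> carry_out(offset=[[0, 0, -1.5], [0, 0, -3], [0, 0, -3]], spin=[0, 0, 0])

```text
time: 27.15
tool_pos: [0.5139, -0.1594, 0.0737]
tcp_rot: [0.252, 1.556, -0.253]
wrist_force: [-0.3, -0.2, -0.0]
finger_gap: -0.001
```

>>> carry_out(offset=[[0, 0, -1.5], [0, 0, -3], [0, 0, -3]], spin=[0, 0, 0])

```text
time: 27.45
tool_pos: [0.5139, -0.1595, 0.0707]
tcp_rot: [0.253, 1.555, -0.253]
wrist_force: [0.2, -0.3, 2.5]
finger_gap: -0.002
```

>>> carry_out(offset=[[0, 0, -1], [0, 0, -2], [0, 0, -2]], spin=[0, 0, 0])

```text
time: 27.75
tool_pos: [0.5139, -0.1595, 0.0687]
tcp_rot: [0.252, 1.556, -0.253]
wrist_force: [0.5, -0.1, 4.1]
finger_gap: 0.001
```

>>> carry_out(offset=[[0, 0, -1], [0, 0, -2], [0, 0, -2.5], [0, 0, -2.5], [0, 0, -2.5]], spin=[0, 0, 0, 0, 0])

```text
time: 28.25
tool_pos: [0.5139, -0.1595, 0.0662]
tcp_rot: [0.252, 1.556, -0.253]
wrist_force: [-0.5, 0.5, 5.1]
finger_gap: 0.0
```

>>> carry_out(offset=[[0, 0, -0.5], [0, 0, -0.8], [0, 0, -0.8]], spin=[0, 0, 0])

```text
time: 28.55
tool_pos: [0.5139, -0.1595, 0.0655]
tcp_rot: [0.252, 1.556, -0.253]
wrist_force: [-0.5, 0.2, 5.6]
finger_gap: 0.001
```

>>> carry_out(offset=[[0, 0, 3], [0, 0, 8], [0, 0, 20], [0, 0, 38], [15, 18, 50], [35, 45, 50], [55, 73, 50], [70, 92, 50], [78, 103, 50], [78, 103, 50], [78, 103, 50]], spin=[0, 0, 0, 0, 0, 0, 0, 0, 0, 0, 0])

```text
time: 29.65
tool_pos: [0.5913, -0.0567, 0.1152]
tcp_rot: [0.252, 1.557, -0.253]
wrist_force: [-1.1, -0.1, -0.4]
finger_gap: 0.002
```

```bash
python3 - <<'E'
from h import *
s,c=wr();print(s["time"],s["tool_pos"],s["wrist_force"])
crop(c,"w17",95,195,140,345,3.9)
save(c,"w18")
save(cams.read_camera("side"),"side18")
E
```

```text
29.65 [ 0.59126079 -0.05674297  0.1152446 ] [-1.05211684 -0.10500241 -0.38376195]
```

View pics/w17.png

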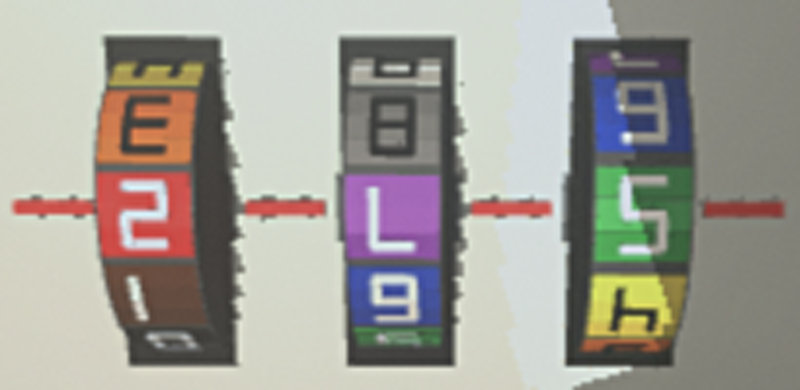

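View pics/w18.png

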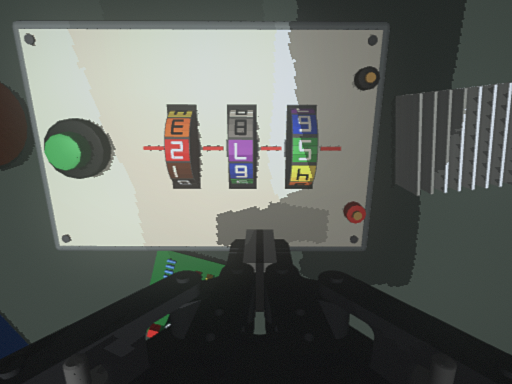

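View pics/side18.png

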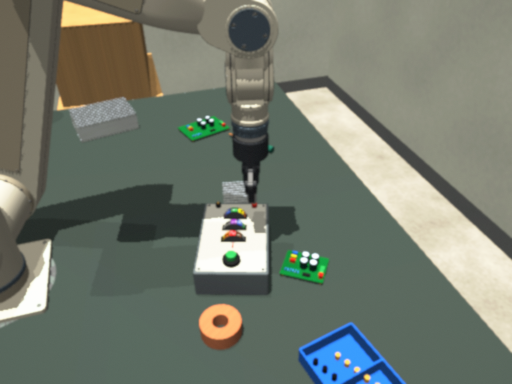

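```bash
python3 -c "
from cell import workorder; print(workorder.job_done())"
```

```text
the job is handed in; nothing more can be done
None
```

The load box reads 5-7-2, and I pressed and released enter after both wheels were set. I handed the job in at 29.7 s, with the arm clear of the box.

- **Left wheel:** rolled from about 2.7 to 5 in three fingertip strokes. The last wrist picture puts it about 0.03 rad short of square, which is roughly the measuring error, so I left it.
- **Right wheel:** rolled from about 5.9 to 2 in four strokes. It measured within about 0.01 rad.
- **Middle wheel:** I never touched it, and it still shows 7.
- **Enter button:** pressed about 7 mm judging by position, and 5.6 N on the force sensor. Those two do not quite match the stated 1 N per mm, but both are past half travel. The last picture shows it back up.
- **Force on the box:** the largest reading was 8.5 N. Forces are only reported at the end of each move, so a brief peak in between would not show.
- **Loose parts:** I did not measure their positions again. The last pictures show the heatsink, toroid and board where they were.

The fingertips sat about 23 mm short of the stated tool point. I found the actual contact height by lowering slowly onto the wheel until the force rose.

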